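# Shut the gate of the wide ball chute

### The job

On the club-repair bench two sloping plywood chutes stand side by side, both with their sliding gates open. Push the gate of the wide chute, the one for balls, fully shut until its spring catch snaps in behind the gate's pin, and leave the gate of the narrow chute as it stands.

Things in the scene. Friction and masses are not known exactly. Their poses are not given: they have to be found in the camera images.
- wide_tab (a point): Centre of the push tab at the tail of the wide chute's gate: upright steel plate 36 mm (x) by 8 mm (y) by 50 mm high, top 80 mm above the table. y is the way the gate shuts, across the robot; z up; x away from the robot. Push its -y face, where space is free, to +y. Keep fingertips over 38 mm above the table (45 is good): bed 15 mm and catch 29 mm high lie below.
- wide_gate (a joint): Slide of the wide chute's gate in m: 0 fully open, 0.077 end stop. It starts between 0 and 0.035, rubs at about 5 N throughout and stays where left. The catch adds about 2 to 5 N from about 0.040 on, snaps in at about 0.065, and then keeps the gate from going back below about 0.066.
- wide_catch (a joint): Spring catch of the wide chute's gate in rad: dark steel bar 45 mm long on an upright pivot, on the bed on the gate's -x side. 0 is rest, before the gate's pin reaches it and again once it has snapped in behind the pin; the pin pushes it aside to about 0.17 on the way. The gate works it; no need to touch it.
- narrow_tab (a point): Centre of the like push tab on the gate of the narrow chute (26 mm wide inside), same size and axes. This gate starts open and stays as it is. The two chutes may stand either way round. On both, the chute lies on the tab's +y side, its near wall at least 36 mm clear of the tab even when shut, and nothing within 90 mm of the tab's path rises above 85 mm.

How it is judged:
By the outcome, as a careful person would: the job done as asked, in the order asked, and still so for the second after the job is handed in, with the robot touching nothing.
It also fails if it takes over 32 s, if anything falls off the work surface, if the arm or the gripper's body presses on something with over 40 N, if the wrist force passes 120 N, or if a joint passes its speed limit or range.

### The arm

A 7-joint arm with a two-finger parallel gripper is mounted at the origin on the work surface. World frame = base frame: x ahead of the robot, y to its left, z up, the work surface at z = 0. Lengths are in mm, angles in rad, forces in N, time in s.
With the tool pointing down it reaches from about 400 to 875 mm from the base axis. Payload 4.4 kg.
Tool frame: the origin (TCP) lies at the very end of the fingers, on their centre line; the grasp point (between the pads) lies 19 mm behind it; y points along the fingers, z is the direction in which the jaws open and shut, and the axes are right-handed (so a half turn about y gives the same grasp; the last joint's range is limited). The gripper opens to 85 mm and grips with 20 to 120 N. Pads are 22 mm wide; open, the fingers measure 114 mm over their backs; the gripper's body (76 mm by 85 mm) begins 54 mm behind the grasp point. The pads swing forward as they close: fully open they stand 13 mm farther back than shut.
Start: joints at [-1.24, 0.628, 0.038, 1.517, -0.027, 0.996, -0.02], TCP at [251.183, 599.521, 231.313] pointing down, gripper open.
Joint ranges: [-3.06, 3.06], [-0.37, 2.12], [-1.25, 1.32], [0.18, 2.47], [-1.1, 4.24], [0.23, 1.98], [-2.94, 2.94]. Speed limits (rad/s): [2.57, 2.57, 3.14, 3.14, 3.14, 3.14, 3.14].

### API

Orientations are given as [roll, pitch, yaw] about the fixed x, y, z axes, in that order (R = Rz(yaw) Ry(pitch) Rx(roll)).
In Python, from cell import ctrl, imaging, finish_job gives the robot as it stands.
- The arm moves only by the shell command python3 -m inch 'ROWS'. ROWS is JSON, one flat list of numbers, 7 for each row, row after row: the opening, from 0 (shut) to 1 (fully open), then the shift along the tool's x, y, z in cm, then the turn, a rotation vector about the tool's x, y, z in degrees. A call has 1 to 12 rows; each row is the pose to reach, as a shift and turn from the pose commanded when the call began, along the tool's axes at that moment; what a row does not reach only later rows make up. A row lasts 1/10 s, in which the tool goes at most 50 mm and 8.59 degrees, less where a joint would pass 70% of its speed; a pose out of reach is approached as far as the arm can. A call with a gripper value outside its range is refused whole. The fingers move at their own pace and stop on an object; the grip force is fixed at half the most. Time passes only in rows, so rows that repeat a pose let the fingers close. It gives the time, the measured TCP pose, the force and the opening at its end, in the units of the state.
- ctrl.read_state(): the state, without advancing time (a new reading comes with each control period).
- imaging.get_image(name): name is "scene" or "top"; returns a dict with "img" (420x560x3 uint8, red, green, blue), "fx", "fy", "cx", "cy" (pixels), "dist" ([k1, k2, p1, p2, k3] as OpenCV has them; the pictures are not rectified), "R" (3x3) and "t" (3): a world point X has camera coordinates R X + t. Camera axes: x right, y down, z forward; pixel columns grow to the right and rows downward; lengths in mm; the calibration is good to about 2 mm. A picture is of the moment at which its call begins. There is no depth.
- finish_job(): hands the job in, once; it reports no verdict.
The state is a dict: "clock": time; "qpos": joint angles; "qd": joint speeds; "tau": joint torques, N m; "eef_pos": TCP position; "tool_rot": TCP orientation; "force": force on the tool from outside, world axes, zero at the start; "torque": the same for the moment, N m; "width": finger opening in mm.
Only numpy, scipy, OpenCV 4.12 (cv2) and the standard library are available. Lean on these libraries where they do the work, as an engineer would, in place of code of your own. Each camera call takes 0.05 s, during which the arm holds its last target.

## Working session

There is one attempt and no reset: what is moved stays moved. The work goes in short steps, Python scripts to look and compute and a shell command to move; the robot and the scene stay as the last step left them, time stands still between calls to the robot, and variables do not carry over. Pictures are saved under pics/ and viewed, and the job is handed in when it is done.

```bash
mkdir -p pics; ls; python3 - <<'E'
from cell import ctrl, imaging
import cv2, numpy as np, pickle
s=ctrl.read_state()
for k in s: print(k, np.round(s[k],3))
d={}
for n in("scene","top"):
    i=imaging.get_image(n); d[n]=i
    cv2.imwrite(f"pics/{n}0.png",i["img"][:,:,::-1])
    print(n,i["fx"],i["cx"],i["cy"],i["dist"],np.round(-np.array(i["R"]).T@np.array(i["t"])))
pickle.dump(d,open("d0.pkl","wb"))
E
```

```text
pics
clock 0.0
qpos [-1.24   0.629  0.038  1.518 -0.027  0.996 -0.02 ]
qd [ 0.     0.001 -0.    -0.001  0.     0.     0.002]
tau [-0.0000e+00 -5.6339e+01  1.2260e+00 -1.9345e+01  1.1000e-02  1.1000e-02
  0.0000e+00]
eef_pos [250.942 598.924 230.383]
tool_rot [-1.573 -0.    -0.397]
force [0.512 0.983 0.78 ]
torque [0.025 0.053 0.023]
width 85.568
scene 423.9440008956717 277.2651541717117 206.78948237811315 [0.00623099 0.         0.         0.         0.        ] [938. -36. 556.]
top 432.4511894131743 277.92062960431133 207.571739721543 [-0.10211567  0.          0.          0.          0.        ] [439.  -7. 796.]
```

View pics/scene0.png

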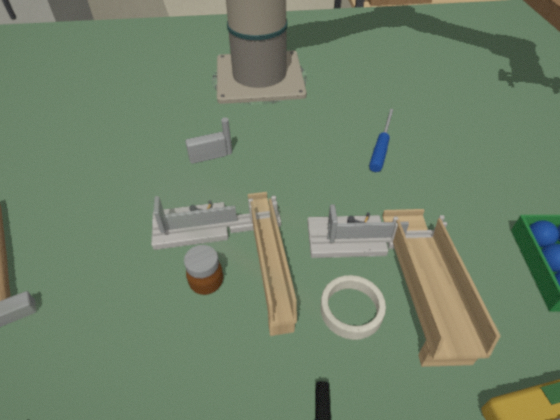

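View pics/top0.png

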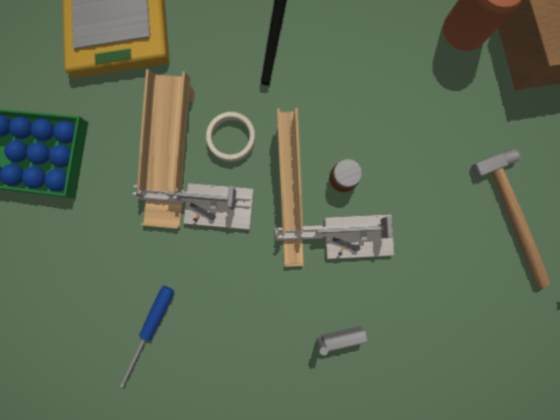

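The wide chute is at the left of the top view (about 165,150) and its tab is near (232,198). The narrow tab is near (388,228). I'll enlarge both to measure them.

```bash
python3 - <<'E'
import pickle,cv2,numpy as np
d=pickle.load(open("d0.pkl","rb"))
a=d["top"]["img"][160:250,120:270,::-1]; b=d["scene"]["img"][190:270,290:450,::-1]
cv2.imwrite("pics/ct.png",cv2.resize(a,None,fx=5,fy=5,interpolation=cv2.INTER_CUBIC))
cv2.imwrite("pics/cs.png",cv2.resize(b,None,fx=5,fy=5,interpolation=cv2.INTER_CUBIC))
E
```

```text
(no output)
```

View pics/ct.png

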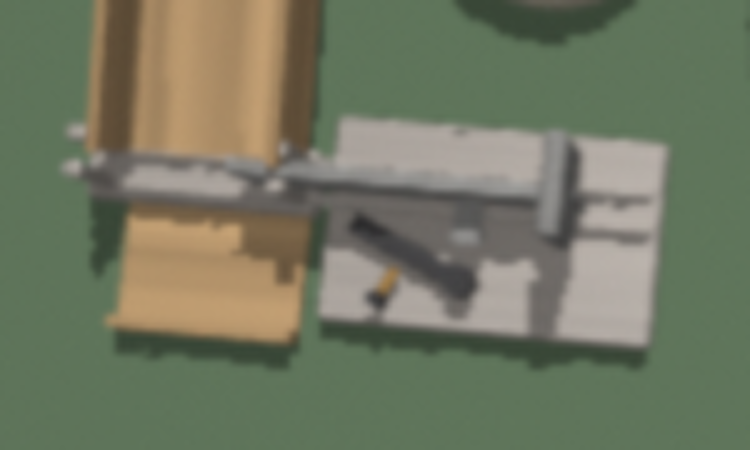

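View pics/cs.png

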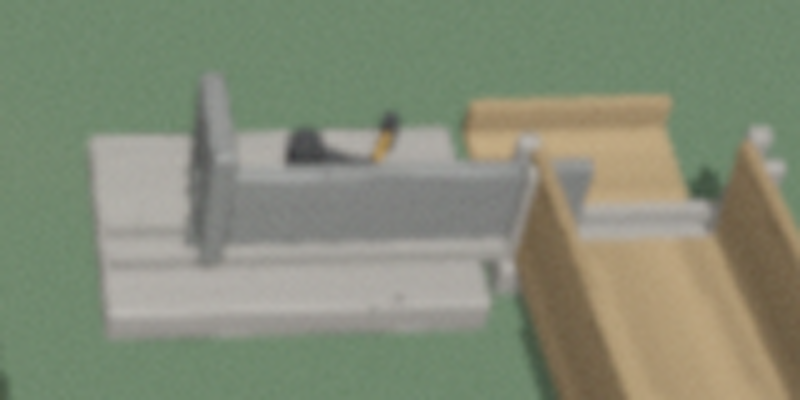

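```bash
cat > h.py <<'E'
import cv2,numpy as np
def ray(c,u):
    K=np.array([[c["fx"],0,c["cx"]],[0,c["fy"],c["cy"]],[0,0,1]])
    p=cv2.undistortPoints(np.array([[u]],float),K,np.array(c["dist"]))[0,0]
    R=np.array(c["R"]);t=np.array(c["t"]).ravel()
    return -R.T@t, R.T@np.array([p[0],p[1],1])
def plane(c,u,z):
    o,r=ray(c,u); return np.round(o+r*(z-o[2])/r[2],1)
def proj(c,X):
    K=np.array([[c["fx"],0,c["cx"]],[0,c["fy"],c["cy"]],[0,0,1]])
    return cv2.projectPoints(np.array([X],float),cv2.Rodrigues(np.array(c["R"]))[0],np.array(c["t"],float),K,np.array(c["dist"]))[0][0,0]
def tri(c1,u1,c2,u2):
    o1,r1=ray(c1,u1);o2,r2=ray(c2,u2)
    s=np.linalg.lstsq(np.c_[r1,-r2],o2-o1,rcond=None)[0]
    a,b=o1+s[0]*r1,o2+s[1]*r2; return (a+b)/2,np.linalg.norm(a-b)
E
python3 - <<'E'
import pickle; from h import *
d=pickle.load(open("d0.pkl","rb")); T,S=d["top"],d["scene"]
ct=lambda x,y:((x+.5)/5-.5+120,(y+.5)/5-.5+160)
cs=lambda x,y:((x+.5)/5-.5+290,(y+.5)/5-.5+190)
for n,p in dict(c=(551.5,184),tl=(543,130),bl=(539,237),tr=(563,130),br=(560,237)).items(): print("top",n,plane(T,ct(*p),80))
for n,p in dict(c=(219,118),fl=(203,75),fr=(222,75),nl=(213,160),nr=(238,160)).items(): print("scene",n,plane(S,cs(*p),80))
print(tri(T,ct(551.5,184),S,cs(219,118)))
print("bed",[plane(T,ct(*p),15) for p in[(340,118),(666,145),(318,320),(648,345)]])
print("catch",[plane(T,ct(*p),29) for p in[(358,222),(458,282)]])
print("narrow",plane(T,(388,228),80),"pincollar",plane(T,ct(465,220),50))
print("chute near wall", plane(T,ct(310,150),60))
E
```

```text
top c [524.   81.4  80. ]
top tl [542.1  84.9  80. ]
top bl [506.1  84.9  80. ]
top tr [542.3  78.2  80. ]
top br [506.3  77.9  80. ]
scene c [525.4  81.5  80. ]
scene fl [507.6  79.8  80. ]
scene fr [508.2  85.5  80. ]
scene nl [541.5  76.8  80. ]
scene nr [542.3  84.1  80. ]
(array([524.16457283,  81.69582029,  78.56657228]), np.float64(0.2527917383854158))
bed [array([554.2, 168.3,  15. ]), array([547.1,  48.1,  15. ]), array([479.8, 172.9,  15. ]), array([474. ,  52.3,  15. ])]
catch [array([514.6, 156.8,  29. ]), array([494. , 119.8,  29. ])]
narrow [ 478.  -183.2   80. ] pincollar [514.2 114.8  50. ]
chute near wall [536.1 168.1  60. ]
```

```bash
python3 -m inch '[0,1,0,-0.8,0,1.5,0, 0,3,0,-2.6,0,4.5,0, 0,5,0,-4.3,0,7.5,0, 0,8,0,-7,0,12,0, 0,11,0,-9.6,0,16,0, 0,14,0,-12.2,0,21,0, 0,17,0,-14.8,0,26,0, 0,20,0,-17.4,0,30,0, 0,22,0,-19,0,33,0, 0,24,0,-20.8,0,36,0, 0,24,0,-20.8,0,36,0]'; python3 - <<'E'
from cell import ctrl
import numpy as np
s=ctrl.read_state()
for k in s: print(k,np.round(s[k],3))
from scipy.spatial.transform import Rotation as Ro
R=Ro.from_euler("xyz",s["tool_rot"])
print(R.as_matrix().round(3)); print("tool shift",R.inv().apply(np.array([521,50,120])-s["eef_pos"]), "turn",-93-np.degrees(s["tool_rot"][2]))
E
```

```text
clock: 1.2
eef_pos: [394.1, 309.6, 231.5]
tool_rot: [-1.572, -0.003, -1.034]
force: [0.2, -0.3, 0.2]
width: -0.1
clock 1.2
qpos [-0.886  0.425  0.229  1.928 -0.127  0.803 -0.052]
qd [-0.04   0.013 -0.064 -0.028 -0.022 -0.    -0.005]
tau [-3.600e-02 -4.161e+01  2.430e+00 -1.638e+01 -2.000e-03 -1.800e-02
  4.600e-02]
eef_pos [394.079 309.599 231.471]
tool_rot [-1.572 -0.003 -1.034]
force [ 0.238 -0.283  0.222]
torque [0.013 0.048 0.014]
width -0.125
[[ 0.511  0.001  0.86 ]
 [-0.86  -0.003  0.511]
 [ 0.003 -1.    -0.001]]
tool shift [287.702131   112.25980683 -23.48088529] turn -33.732879163295486
```

```bash
python3 -m inch '[0,1,0,-0.1,0,1,0, 0,3.5,0.5,-0.3,0,4,0, 0,7,2,-0.6,0,8,0, 0,11,4,-0.9,0,13,0, 0,15,6,-1.2,0,18,0, 0,19,8,-1.6,0,23,0, 0,23,9.5,-1.9,0,28,0, 0,26,10.5,-2.2,0,31,0, 0,28,11.1,-2.3,0,33,0, 0,28.8,11.2,-2.3,0,33.7,0, 0,28.8,11.2,-2.3,0,33.7,0, 0,28.8,11.2,-2.3,0,33.7,0]'; python3 - <<'E'
from cell import ctrl,imaging
import numpy as np,cv2,pickle
s=ctrl.read_state()
d={}
for n in("scene","top"):
    i=imaging.get_image(n); d[n]=i
    cv2.imwrite(f"pics/{n}1.png",i["img"][:,:,::-1])
pickle.dump(d,open("d1.pkl","wb"))
from scipy.spatial.transform import Rotation as Ro
R=Ro.from_euler("xyz",s["tool_rot"])
print(s["eef_pos"],s["tool_rot"],s["force"]);print(R.as_matrix().round(3)); print("tool shift",R.inv().apply(np.array([521,50,46])-s["eef_pos"]))
E
```

```text
clock: 2.4
eef_pos: [521.5, 58.4, 119.5]
tool_rot: [-1.571, 0.001, -1.611]
force: [-0.1, 0.6, -0.1]
width: -0.2
[521.51472645  58.38896805 119.47923912] [-1.57122800e+00  1.11840559e-03 -1.61108420e+00] [-0.11499398  0.58246163 -0.13596414]
[[-0.04  -0.     0.999]
 [-0.999  0.001 -0.04 ]
 [-0.001 -1.    -0.   ]]
tool shift [ 8.48506679 73.46986464 -0.14471185]
```

View pics/scene1.png

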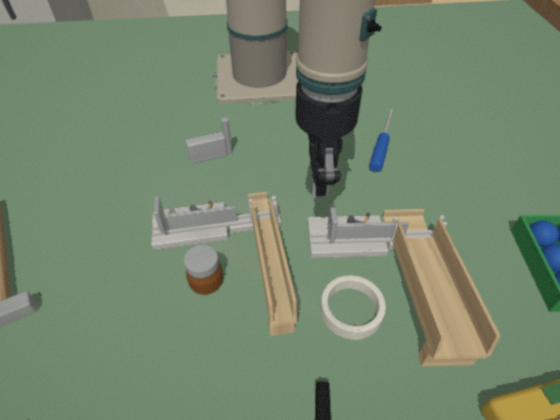

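View pics/top1.png

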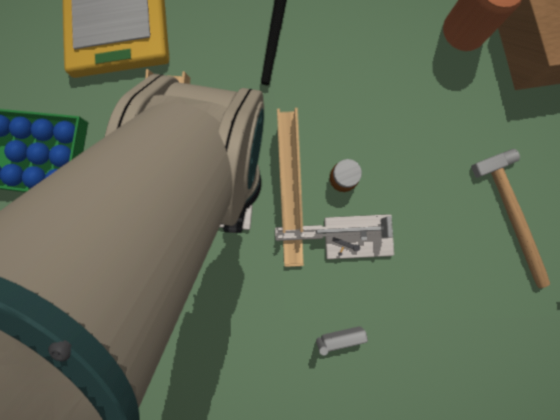

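The gripper hangs shut just on the -y side of the wide tab: fingertips near (322,190) in the scene view, tab top near (333,213). The top view is blocked by the arm. I'll check that it has settled, then lower.

```bash
python3 -m inch '[0,0.4,0,0,0,0,0, 0,0.4,0,0,0,0,0]'; python3 -c "
import pickle;from h import *
c=pickle.load(open('d1.pkl','rb'))['scene']
print(proj(c,[521.5,55,119]),proj(c,[521.5,50,119]))"
```

```text
clock: 2.7
eef_pos: [521.6, 52.9, 119.6]
tool_rot: [-1.571, -0.0, -1.613]
force: [1.2, -0.1, 0.4]
width: -0.1
[317.05852238 194.49527196] [313.6008634  194.74543809]
```

```bash
python3 -m inch '[0,0.3,1,0,0,0,0, 0,0.3,2.5,0,0,0,0, 0,0.3,4,0,0,0,0, 0,0.3,5.5,0,0,0,0, 0,0.3,6.7,0,0,0,0, 0,0.3,7.3,0,0,0,0, 0,0.3,7.4,0,0,0,0, 0,0.3,7.4,0,0,0,0]'; python3 - <<'E'
from cell import imaging
import cv2,pickle
i=imaging.get_image("scene"); pickle.dump(i,open("d2.pkl","wb"))
cv2.imwrite("pics/s2.png",cv2.resize(i["img"][150:270,270:450,::-1],None,fx=4,fy=4,interpolation=cv2.INTER_CUBIC))
E
```

```text
clock: 3.5
eef_pos: [521.7, 49.7, 45.3]
tool_rot: [-1.571, -0.0, -1.613]
force: [0.8, 0.9, 1.3]
width: -0.2
```

View pics/s2.png

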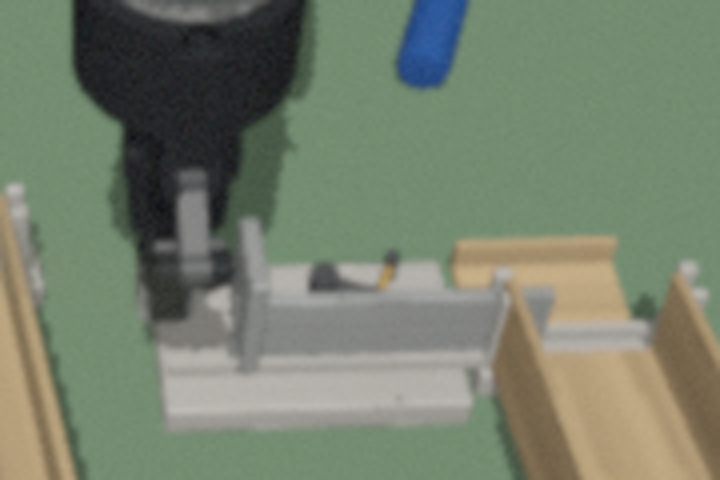

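The fingertips (crop 175,300) stand on the free -y side of the wide tab (250,290), overlapping it in x. Now I'll push slowly, watching the force.

```bash
python3 -m inch '[0,-0.5,0,0,0,0,0, 0,-1,0,0,0,0,0, 0,-1.5,0,0,0,0,0, 0,-2,0,0,0,0,0, 0,-2.4,0,0,0,0,0, 0,-2.8,0,0,0,0,0, 0,-3.2,0,0,0,0,0, 0,-3.6,0,0,0,0,0, 0,-3.6,0,0,0,0,0]'
```

```text
clock: 4.45
eef_pos: [523.7, 85.1, 45.5]
tool_rot: [-1.57, -0.001, -1.614]
force: [0.4, -4.9, 2.2]
width: -0.4
```

```bash
python3 -m inch '[0,-0.4,0,0,0,0,0, 0,-0.8,0,0,0,0,0, 0,-1.2,0,0,0,0,0, 0,-1.6,0,0,0,0,0, 0,-2,0,0,0,0,0, 0,-2,0,0,0,0,0]'
python3 - <<'E'
from cell import imaging
import cv2,pickle
i=imaging.get_image("scene"); pickle.dump(i,open("d3.pkl","wb"))
cv2.imwrite("pics/s3.png",cv2.resize(i["img"][150:270,270:450,::-1],None,fx=4,fy=4,interpolation=cv2.INTER_CUBIC))
E
```

```text
clock: 5.05
eef_pos: [524.8, 103.1, 45.5]
tool_rot: [-1.569, -0.003, -1.615]
force: [0.4, -8.4, 2.4]
width: 0.2
```

View pics/s3.png

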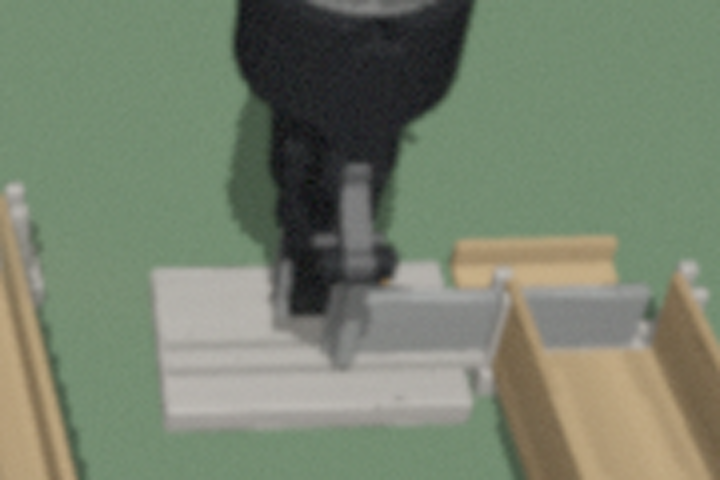

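The gate's leading edge (crop 647,310) is nearly at the far wall (680). The force is up to 8 N, so the catch is engaged. I'll continue in small steps.

```bash
python3 -m inch '[0,-0.3,0,0,0,0,0, 0,-0.6,0,0,0,0,0, 0,-0.9,0,0,0,0,0, 0,-0.9,0,0,0,0,0]'
```

```text
clock: 5.5
eef_pos: [525.3, 113.7, 45.5]
tool_rot: [-1.569, -0.001, -1.614]
force: [1.6, -4.8, 0.4]
width: 0.0
```

```bash
python3 -m inch '[0,-0.2,0,0,0,0,0, 0,-0.4,0,0,0,0,0, 0,-0.6,0,0,0,0,0, 0,-0.6,0,0,0,0,0]'
```

```text
clock: 5.9
eef_pos: [525.7, 120.2, 45.5]
tool_rot: [-1.569, -0.001, -1.614]
force: [1.4, -3.6, 1.4]
width: -0.1
```

The force dropped back to friction level, so the catch seems to have snapped. I'll go on to the end stop.

```bash
python3 -m inch '[0,-0.2,0,0,0,0,0, 0,-0.3,0,0,0,0,0, 0,-0.3,0,0,0,0,0]'
```

```text
clock: 6.2
eef_pos: [525.9, 123.1, 45.6]
tool_rot: [-1.569, -0.001, -1.614]
force: [2.5, -4.9, 1.5]
width: 0.0
```

```bash
python3 -m inch '[0,-0.2,0,0,0,0,0, 0,-0.2,0,0,0,0,0]'
```

```text
clock: 6.4
eef_pos: [525.9, 123.7, 45.6]
tool_rot: [-1.569, -0.002, -1.615]
force: [2.7, -7.2, 2.1]
width: 0.6
```

```bash
python3 -m inch '[0,-0.2,0,0,0,0,0, 0,-0.2,0,0,0,0,0]'
```

```text
clock: 6.6
eef_pos: [525.9, 123.8, 45.5]
tool_rot: [-1.569, -0.004, -1.616]
force: [1.4, -11.2, 3.0]
width: -0.1
```

It stalled at y = 123.8 with the force rising, which is the end stop. Now I'll back off along -y, lift and clear the view.

```bash
python3 -m inch '[0,0.5,0,0,0,0,0, 0,1.5,0,0,0,0,0, 0,2.5,0,0,0,0,0, 0,3.5,-0.5,0,0,0,0, 0,4,-2,0,0,0,0, 0,4,-4.5,0,0,0,0, 0,4,-8,0,0,0,0, 0,4,-12,0,0,0,0, 0,4,-16,0,0,0,0, 0,4,-18,0,0,0,0, 0,4,-18,0,0,0,0]'
```

```text
clock: 7.7
eef_pos: [525.3, 87.9, 229.6]
tool_rot: [-1.564, 0.003, -1.613]
force: [-0.4, -0.0, -0.3]
width: -0.2
```

```bash
python3 -m inch '[0,-2,0,-1,0,0,0, 0,-5,0,-2,0,0,0, 0,-9,0,-4,0,0,0, 0,-13,0,-5,0,0,0, 0,-17,0,-6,0,0,0, 0,-21,0,-7,0,0,0, 0,-25,0,-8,0,0,0, 0,-29,0,-9,0,0,0, 0,-33,0,-10,0,0,0, 0,-36,0,-10,0,0,0, 0,-38,0,-10,0,0,0, 0,-38,0,-10,0,0,0]'; python3 - <<'E'
from cell import imaging
import cv2,pickle
d={}
for n in("scene","top"):
    i=imaging.get_image(n); d[n]=i
    cv2.imwrite(f"pics/{n}4.png",i["img"][:,:,::-1])
a=d["top"]["img"][160:250,120:270,::-1]; b=d["scene"]["img"][190:270,290:450,::-1]
cv2.imwrite("pics/ct4.png",cv2.resize(a,None,fx=5,fy=5,interpolation=cv2.INTER_CUBIC))
cv2.imwrite("pics/cs4.png",cv2.resize(b,None,fx=5,fy=5,interpolation=cv2.INTER_CUBIC))
pickle.dump(d,open("d4.pkl","wb"))
E
```

```text
clock: 8.9
eef_pos: [437.6, 474.8, 224.1]
tool_rot: [-1.572, 0.001, -1.609]
force: [-0.2, -0.8, -0.1]
width: 0.4
```

View pics/ct4.png

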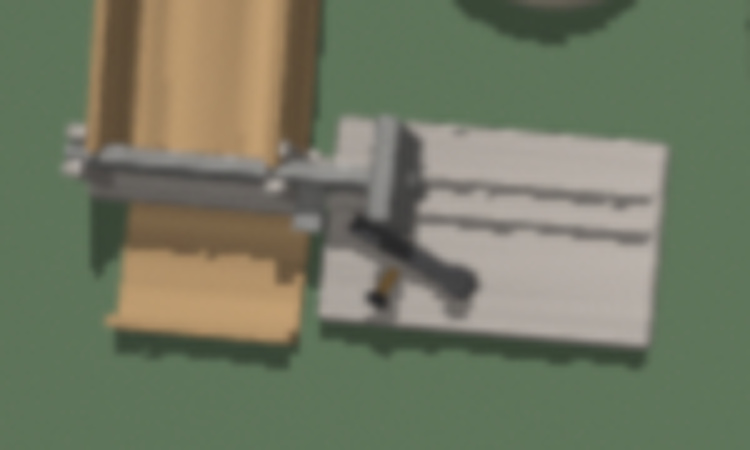

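View pics/scene4.png

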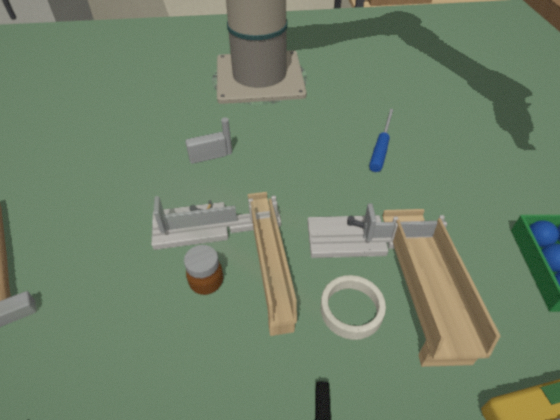

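View pics/top4.png

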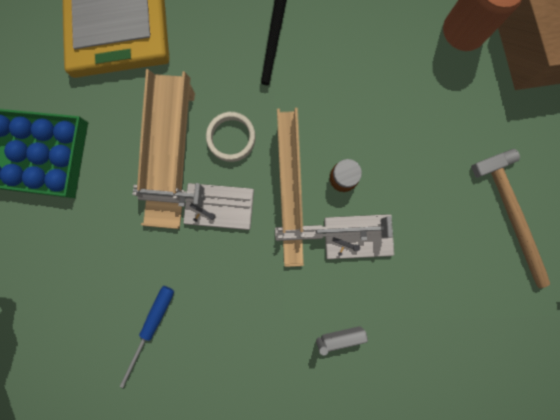

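View pics/cs4.png

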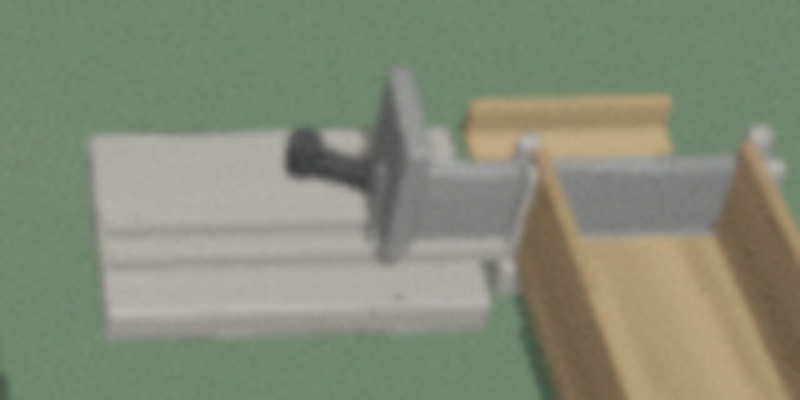

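The gate now spans the wide chute up to its far wall, with the tab near (197,193) in the top view. The catch bar (crop 360,222 to 458,282) lies as it did at the start, and the pin (308,220) is past its tip. The narrow gate looks unmoved. I'll check both by the numbers.

```bash
python3 - <<'E'
import pickle; from h import *
a=pickle.load(open("d0.pkl","rb")); d=pickle.load(open("d4.pkl","rb")); T,S=d["top"],d["scene"]
ct=lambda x,y:((x+.5)/5-.5+120,(y+.5)/5-.5+160)
cs=lambda x,y:((x+.5)/5-.5+290,(y+.5)/5-.5+190)
print(plane(T,ct(382,167),80),plane(S,cs(408,113),80))
df=lambda n,r:cv2.absdiff(cv2.blur(a[n]["img"],(3,3))[r],cv2.blur(d[n]["img"],(3,3))[r]).max()
print("narrow diff",df("top",np.s_[200:275,270:400]),df("scene",np.s_[190:250,145:285]))
g=[cv2.cvtColor(cv2.resize(q["top"]["img"][160:250,120:270],None,fx=5,fy=5),cv2.COLOR_RGB2GRAY) for q in(a,d)]
for h in g:
    m=(h[200:300,425:480]<75); v,u=np.nonzero(m); print("catch pivot end",u.mean()+425,v.mean()+200,m.sum())
E
```

```text
[528.3 138.7  80. ] [529.  138.1  80. ]
narrow diff 1 3
catch pivot end 449.93403141361256 277.682722513089 955
catch pivot end 449.7568533969011 278.9725864123957 839
```

```bash
python3 -c "
from cell import finish_job
print(finish_job())"
```

```text
the job is handed in; nothing more can be done
None
```

I pushed the wide chute's gate fully shut with the closed fingertips at about 45 mm height, backed off, lifted clear and handed the job in at about 9 s.

- **Force while pushing:** it was about 5 N at first, about 8 N while the catch was being pushed aside, then back to 4–5 N after the snap. At the end stop it rose to 11 N with the arm stalled.
- **Gate position:** both cameras put the tab 57 mm further on, from y ≈ 81.5 to 138.5 mm. The gate spans the chute up to its far wall.
- **Catch:** the bar is back at its starting angle as far as the picture shows, and the gate's pin is past its tip. I did not pull the gate back to test the catch.
- **Narrow chute:** its gate looks the same before and after (image difference of at most 3 grey levels).

No check failed or disagreed. Positions from the images are good only to about 2 mm.

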